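# Put the last red checker away and seal the airtight tub

### The job

Put the loose red checker into the open tub with the other red ones, set the lid squarely over the tub, then press the lid down at its corners, one after another, until the seal is fully home and the lid sits flat all round. Do not force it down with one push in the middle, and leave the white checker and the other things on the table where they are.

Things in the scene. Friction and masses are not known exactly. Their poses are not given: they have to be found in the camera images.
- tub: Clear square airtight tub, fixed to the table: 112 x 112 mm outside, walls 5 mm, rim 60 mm above the table; stored red checkers fill it to 30 mm. A 16 x 16 mm post fills each inner corner. Origin: centre of the underside; x and y along the sides, z up.
- tub_rim (a point): Centre of the tub's mouth, at rim height (60 mm). Four blue 16 x 16 mm gasket pads, centred 47 mm from here along both the tub's x and y, start with their tops 6 mm above the rim. A pad gives way downward only under more than about 12 N, then stays where it was pushed; it is home when level with the rim.
- lid: Loose rigid white square lid, 0.08 to 0.17 kg, lying right way up on the table: 124 x 124 mm, 16 mm high without its grip (4 mm plate; 12 mm deep skirt, 118 x 118 mm inside, so 3 mm of play each side round the tub). Fits in any quarter turn. Origin: centre of the skirt's underside; x, y along the sides. It stands 54 mm above the tub's origin on unpressed pads, 48 mm fully home.
- lid_grip (a point): Middle of the blue bar grip on the lid, 30 mm above the lid's origin: 44 mm along the lid's x, 14 mm along its y, rising 28 mm from the plate. The lid rocks: as one corner goes down the far one may rise until pressed in turn. It is to be pressed down corner by corner, not by one push in the middle, which would take some 50 N.
- lid_corner0 (a point): Blue 16 mm dot on the lid's top face at its corner (lid x +47 mm, y +47 mm): the place to press, straight above a gasket pad when the lid is on. Fully home it is 64 mm above the tub's underside, before pressing 70 mm.
- lid_corner1 (a point): Blue 16 mm dot on the lid's top face at its corner (lid x -47 mm, y +47 mm): the place to press, straight above a gasket pad when the lid is on. Fully home it is 64 mm above the tub's underside, before pressing 70 mm.
- lid_corner2 (a point): Blue 16 mm dot on the lid's top face at its corner (lid x -47 mm, y -47 mm): the place to press, straight above a gasket pad when the lid is on. Fully home it is 64 mm above the tub's underside, before pressing 70 mm.
- lid_corner3 (a point): Blue 16 mm dot on the lid's top face at its corner (lid x +47 mm, y -47 mm): the place to press, straight above a gasket pad when the lid is on. Fully home it is 64 mm above the tub's underside, before pressing 70 mm.
- red_checker: Loose red checker lying flat on the table: a disc 34 mm across, 10 mm thick, 14 g. Origin: centre of the underside.
- white_checker: Loose white checker of the same size, lying flat; it stays out. Origin: centre of the underside.
- stack: Stack of red and white checkers, 34 mm across, 50 mm high; leave it. Origin: centre of the underside.
- popper: Dice popper, fixed: blue board 170 x 170 x 22 mm with a clear dome in its middle, 84 mm across, top 67 mm above the table; leave it. Origin: centre of the underside.
- bowl: Frosted glass bowl, 124 mm across the rim, 50 mm high; leave it. Origin: centre of the underside.
- teaspoon: Stainless teaspoon, 140 mm long, lying along its x; leave it. Origin: under its middle.
- tea_glass: Empty tea glass, 54 mm across, 85 mm high; leave it. Origin: centre of the underside.
- remote: Black remote control, 150 mm along its x, 45 mm wide, 18 mm high; leave it. Origin: centre of the underside.
- organiser: Wooden organiser cabinet, fixed, at the right edge of the table: 240 mm wide, 150 mm deep, 200 mm high, with a drawer and a swing door facing the middle of the table; leave it. Origin: centre of the underside.
There are look-alikes about, which are no part of the job. What is shaped like the lid but brown or turquoise is not meant.

How it is judged:
On the way, in this order (a step that is already met when the one before it is completed fails the run):
1. the red checker lies in the tub (x of red_checker in the frame of tub between -0.05 and 0.05 m and y of red_checker in the frame of tub between -0.05 and 0.05 m and z of red_checker in the frame of tub between 0 and 0.05 m), for 0.2 s.
2. the lid is level over the tub, down on its raised seal (horizontal distance between lid and tub below 0.008 m and z of lid in the frame of tub below 0.057 m and angle between lid's own z axis and vertical below 0.05 rad), for 0.1 s.
3. at least one corner of the lid is pressed home while at least one other still stands up (it is not forced down in one push) (z of any of lid_corner0, lid_corner1, lid_corner2, lid_corner3 in the frame of tub below 0.0655 m and z of any of lid_corner0, lid_corner1, lid_corner2, lid_corner3 in the frame of tub above 0.068 m), for 0.05 s.
At the end, for the whole second after the job is handed in: The red checker is inside the tub; the lid is centred on the tub within 8 mm and all four of its corners are pressed home to within 1.5 mm, at rest (all of step 1 and z of each of lid_corner0, lid_corner1, lid_corner2, lid_corner3 in the frame of tub below 0.0655 m and horizontal distance between lid and tub below 0.008 m and linear speed of lid below 0.01 m/s and linear speed of red_checker below 0.02 m/s); the robot touches nothing.
It fails at once if the white checker, the stack, the bowl, the teaspoon, the tea glass or the remote is moved by more than 30 mm (distance of any of white_checker, stack, bowl, teaspoon, tea_glass, remote from where it was at the start of the episode above 0.03 m).
It also fails if it takes over 72 s, if anything falls off the work surface, if the arm or the gripper's body presses on something with over 40 N, if the wrist force passes 120 N, or if a joint passes its speed limit or range.

### The arm

A 7-joint arm with a two-finger parallel gripper is mounted at the origin on the work surface. World frame = base frame: x ahead of the robot, y to its left, z up, the work surface at z = 0. Lengths are in m, angles in rad, forces in N, time in s.
With the tool pointing down it reaches from about 0.4 to 0.85 m from the base axis. Payload 10.4 kg.
Tool frame: the origin (TCP) lies between the finger pads; the fingertips stand 14 mm ahead of it and the grasp point (between the pads) lies 5 mm behind it (r.finger_overhang is the z of the fingertips in the tool frame, in m); z points along the fingers, y is the line along which they close (so a half turn about z gives the same grasp; the last joint's range is limited). The gripper opens to 87 mm and grips with 3 to 60 N. Pads are 19 mm wide; open, the fingers measure 117 mm over their backs; the gripper's body (75 mm by 190 mm) begins 51 mm behind the grasp point.
Start: joints at [-1.226, 0.332, -0.065, 1.46, 0.022, 1.35, -0.088], TCP at [0.225, 0.583, 0.237] pointing down, gripper open.
Joint ranges: [-2.6, 2.6], [-0.5, 2.12], [-1.47, 1.34], [0.16, 2.42], [-1.27, 4.41], [0.06, 2.06], [-2.6, 2.6]. Speed limits (rad/s): [2.22, 2.22, 2.79, 2.79, 3.14, 3.14, 3.14].

### API

Orientations are given as a unit quaternion [x, y, z, w].
In Python, from bench import r, optics gives the robot as it stands.
- The arm moves only by the shell command python3 -m pendant 'ROWS' [FORCE]. ROWS is JSON, a list of rows, each a list of 7 numbers: the closure, from -1 (fully open) to 1 (shut), then the shift along the tool's x, y, z scaled (see below), then the turn, a rotation vector about the tool's x, y, z scaled (see below). In form: [[grip, x, y, z, rx, ry, rz], ...]. A call has 1 to 8 rows; each row is the pose to reach, as a shift and turn from the pose commanded when the call began, along the tool's axes at that moment; what a row does not reach only later rows make up. The controller multiplies each number of a shift by 0.3 m and each number of a turn by 120 degrees. A row lasts 1/8 s, in which the tool goes at most 62.5 mm and 10.7 degrees, less where a joint would pass 70% of its speed; a pose out of reach is approached as far as the arm can. A call with a number of a shift or a turn outside -1 to 1 is refused whole. A call with a gripper value outside its range is refused whole. The fingers move at their own pace and stop on an object; FORCE is the grip in N (left out, the last holds). Time passes only in rows, so rows that repeat a pose let the fingers close. It gives the time, the measured TCP pose, the force, the opening and the grip force at its end, in the units of the state.
- r.read_state(): the state, without advancing time (a new reading comes with each control period).
- optics.camera(name): name is "side" or "top"; returns a dict with "pixels" (420x560x3 uint8, red, green, blue), "vfov" (degrees; the focal length in pixels is half the picture's height over the tangent of half this angle, whatever the lens; pixels are square), "cx", "cy" (the principal point, pixels), "D" ([k1, k2, p1, p2, k3] as OpenCV has them; the pictures are not rectified), "rvec" (rotation vector, rad) and "tvec" (3), from world to camera coordinates, as OpenCV has them. Camera axes: x right, y down, z forward; pixel columns grow to the right and rows downward; lengths in m; the calibration is good to about 2 mm. A picture is of the moment at which its call begins. There is no depth.
- r.close_job(): hands the job in; it is judged then, once.
The state is a dict: "time": time; "joint_positions": joint angles; "joint_vel": joint speeds; "joint_torque": joint torques, N m; "ee_pos": TCP position; "eef_rot": TCP orientation; "ft_force": force on the tool from outside, world axes, zero at the start; "torque": the same for the moment, N m; "width": finger opening in m; "grip_force": force on a finger pad.
Only numpy, scipy, OpenCV 4.12 (cv2) and the standard library are available. Lean on these libraries where they do the work, as an engineer would, in place of code of your own. Each camera call takes 0.05 s, during which the arm holds its last target. There are 200 camera calls.

## Working session

There is one attempt and no reset: what is moved stays moved. The work goes in short steps, Python scripts to look and compute and a shell command to move; the robot and the scene stay as the last step left them, time stands still between calls to the robot, and variables do not carry over. Pictures are saved under pics/ and viewed, at most 10 in all, crops included, and the job is handed in when it is done.

```bash
ls; mkdir -p pics; python3 - <<'E'
from bench import r, optics
import cv2, numpy as np
s=r.read_state(); print({k:s[k] for k in('time','ee_pos','eef_rot','ft_force','width')}, r.finger_overhang)
for n in('top','side'):
    c=optics.camera(n); cv2.imwrite(f'pics/{n}0.png',c['pixels'][:,:,::-1]); np.save(f'{n}.npy',c,allow_pickle=True)
    R=cv2.Rodrigues(np.array(c['rvec'],float))[0]; print(n,c['vfov'],c['cx'],c['cy'],c['D'],-R.T@np.array(c['tvec']),R[2])
E
```

```text
pics
{'time': 0.0, 'ee_pos': array([0.22462047, 0.58284909, 0.23574331]), 'eef_rot': array([ 1.82867607e-01,  9.83137291e-01, -7.06106026e-04, -7.62254069e-05]), 'ft_force': array([-0.43153251, -0.77714352,  0.18958511]), 'width': 0.08701014762030498} 0.014
top 46.71438421199791 280.2085450015511 206.40167804432497 [-0.13331703  0.          0.          0.          0.        ] [ 0.47705212 -0.06315935  1.46017527] [ 0.08551014  0.01394233 -0.99623974]
side 53.06575045659183 280.0103450429322 212.41436894272562 [-0.08056077  0.          0.          0.          0.        ] [0.46329046 0.87811719 0.93697534] [ 0.10411325 -0.7353442  -0.66964866]
```

View pics/top0.png

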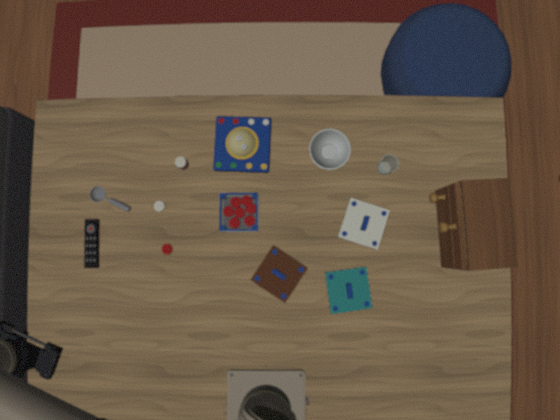

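View pics/side0.png

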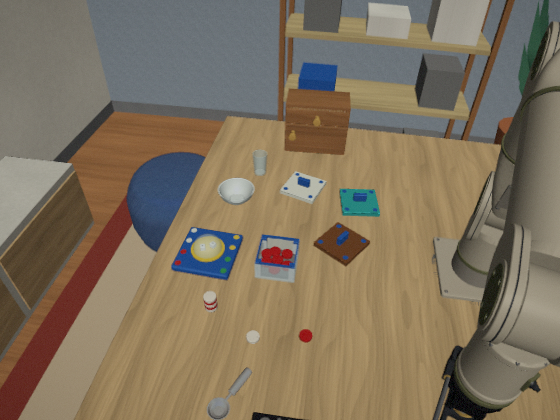

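The top view shows the loose red checker at (167,249), and the candidates it could be confused with: the white checker (159,206), the white-topped stack (181,162) and the stored reds in the tub (239,212). The white lid is at (364,223), with a brown look-alike at (279,274) and a turquoise one at (349,290). In the side view the red checker is at (306,336), the tub at (277,257) and the white lid at (303,187). I choose the lone red disc at (167,249) and the white lid at (364,223), and check them in one close crop.

```bash
cat > h.py <<'E'
import cv2, numpy as np
from bench import r, optics
from scipy.spatial.transform import Rotation as Ro
def cam(n):
    c=optics.camera(n); f=c['pixels'].shape[0]/2/np.tan(np.radians(c['vfov']/2))
    c['K']=np.array([[f,0,c['cx']],[0,f,c['cy']],[0,0,1.]]); c['D']=np.array(c['D'],float)
    c['R']=cv2.Rodrigues(np.array(c['rvec'],float))[0]; c['C']=-c['R'].T@np.array(c['tvec'],float)
    c['hsv']=cv2.cvtColor(c['pixels'],cv2.COLOR_RGB2HSV); return c
def ray(c,px):
    u=cv2.undistortPoints(np.array(px,float).reshape(1,1,2),c['K'],c['D'])[0,0]
    d=c['R'].T@np.array([*u,1]); return d/np.linalg.norm(d)
def plane(c,px,z):
    d=ray(c,px); return c['C']+d*(z-c['C'][2])/d[2]
def proj(c,P): return cv2.projectPoints(np.array(P,float).reshape(-1,1,3),np.array(c['rvec'],float),np.array(c['tvec'],float),c['K'],c['D'])[0][:,0]
def tri(a,pa,b,pb):
    A=np.zeros((3,3));y=np.zeros(3);
    for c,p in((a,pa),(b,pb)):
        d=ray(c,p);M=np.eye(3)-np.outer(d,d);A+=M;y+=M@c['C']
    P=np.linalg.solve(A,y); return P,max(np.linalg.norm(proj(c,P)-p) for c,p in((a,pa),(b,pb)))
def mask(c,kind):
    H,S,V=[c['hsv'][:,:,i].astype(int) for i in range(3)]
    m={'red':((H<6)|(H>172))&(S>150)&(V>70),'blue':(H>105)&(H<128)&(S>110)&(V>40),'white':(S<40)&(V>120)}[kind]
    return m.astype(np.uint8)
def blobs(c,kind,box,amin=4):
    x0,y0,x1,y1=box; m=mask(c,kind)[y0:y1,x0:x1]
    n,l,st,ce=cv2.connectedComponentsWithStats(m)
    return [(ce[i]+[x0,y0],int(st[i,4])) for i in range(1,n) if st[i,4]>=amin]
E
python3 - <<'E'
from h import *
t,s=cam('top'),cam('side')
B={'red':('red',(150,235,185,262),(290,322,322,350)),'lid':('blue',(335,195,393,252),(275,168,332,206)),'tub':('blue',(215,188,263,236),(250,230,305,270))}
for k,(c,a,b) in B.items():
    for cc,bx in((t,a),(s,b)):
        print(k,[(np.round(p,1).tolist(),n) for p,n in blobs(cc,c,bx)])
im=lambda c,x0,y0,x1,y1,w,h:cv2.resize(c['pixels'][y0:y1,x0:x1,::-1],(w,h),interpolation=cv2.INTER_CUBIC)
cv2.imwrite('pics/crop.png',np.vstack([np.hstack([im(t,145,180,265,260,390,270),im(t,330,190,400,260,390,270)]),np.hstack([im(s,240,225,325,350,390,300),im(s,270,165,340,210,390,300)])]))
E
```

```text
red [([166.6, 248.6], 78)]
red [([305.3, 335.3], 129)]
lid [([353.5, 203.0], 6), ([383.3, 213.0], 7), ([364.6, 222.8], 45), ([344.2, 233.2], 6), ([374.3, 243.0], 7)]
lid [([297.0, 173.8], 4), ([303.4, 181.4], 87), ([320.8, 181.6], 5), ([285.3, 188.0], 7), ([310.0, 196.3], 7)]
tub [([254.2, 195.4], 26), ([222.1, 195.5], 22), ([222.3, 227.4], 25), ([254.2, 227.2], 24)]
tub [([280.5, 238.5], 119), ([274.6, 261.6], 140)]
```

View pics/crop.png

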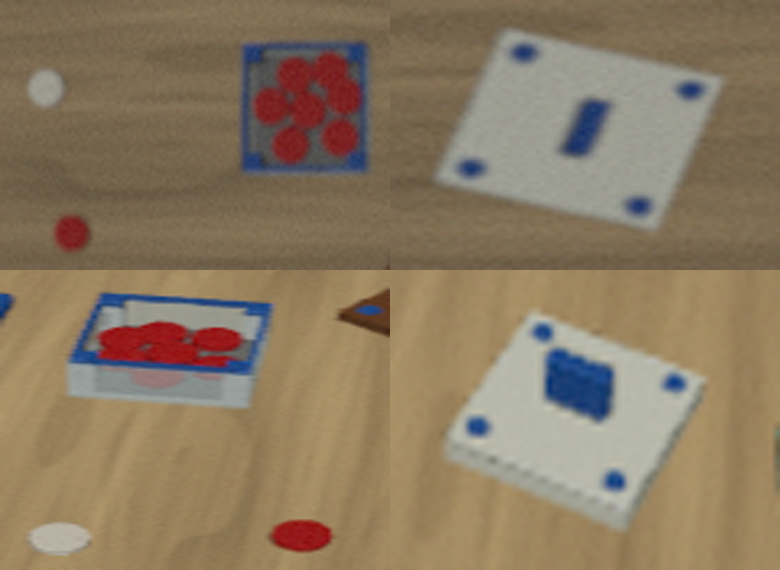

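The crop confirms the choice: a flat red disc beside the white one, a white lid with four dots and a blue bar grip, and the tub with a blue rim. Next I measure all three from both views.

```bash
cat > meas.py <<'E'
from h import *
t,s=cam('top'),cam('side')
P,e=tri(t,blobs(t,'red',(150,235,185,262))[0][0],s,blobs(s,'red',(290,322,322,350))[0][0]); print('red',P.round(4),round(e,2), plane(t,blobs(t,'red',(150,235,185,262))[0][0],.01).round(4))
tb=[p for p,n in blobs(t,'blue',(335,195,393,252))]; sb=[p for p,n in blobs(s,'blue',(275,168,332,206))]
# top order 0:(353,203) 1:(383,213) grip 3:(344,233) 4:(374,243); x up->side right.. 
for i,j in((0,3),(1,0),(3,4),(4,2)):
    P,e=tri(t,tb[i],s,sb[j]); print('dot',P.round(4),round(e,2),plane(t,tb[i],.016).round(4),plane(s,sb[j],.016).round(4))
print('grip',*[x.round(4) if hasattr(x,'round') else x for x in tri(t,tb[2],s,sb[1])])
d=[plane(t,tb[i],.016)[:2]for i in(0,1,3,4)]; print('lid c',np.mean(d,0).round(4))
def quad(c,box):
    x0,y0,x1,y1=box; H,S,V=[c['hsv'][y0:y1,x0:x1,i].astype(int) for i in range(3)]
    m=((H>100)&(H<130)&(S>70)).astype(np.uint8); n,l,st,_=cv2.connectedComponentsWithStats(m)
    pts=np.argwhere(l==1+np.argmax(st[1:,4]))[:,::-1]
    h=cv2.convexHull(pts.astype(np.int32)); 
    q=cv2.approxPolyN(h,4)[0] if hasattr(cv2,'approxPolyN') else cv2.approxPolyDP(h,5,True)[:,0]
    return q+np.array([x0,y0])
qt,qs=quad(t,(215,186,263,236)),quad(s,(250,230,306,272)); print(qt.tolist(),qs.tolist())
tp=[p for p,n in blobs(t,'blue',(215,188,263,236))]
print('padc',np.mean([plane(t,p,.063)[:2] for p in tp],0).round(4),[plane(t,p,.063)[:2].round(4).tolist() for p in tp])
for a in qt:
    A=plane(t,a,.06); b=min(qs,key=lambda q:np.linalg.norm(q-proj(s,A)[0])); P,e=tri(t,a,s,b); print('rim',P.round(4),round(e,2),A.round(4),plane(s,b,.06).round(4))
E
python3 meas.py
```

```text
red [0.4734 0.2997 0.0056] 0.25 [0.4741 0.2986 0.01  ]
dot [ 0.6098 -0.2618  0.0166] 0.48 [ 0.6113 -0.2618  0.016 ] [ 0.6084 -0.2624  0.016 ]
dot [ 0.5799 -0.3514  0.0167] 0.45 [ 0.5813 -0.3515  0.016 ] [ 0.5787 -0.3523  0.016 ]
dot [ 0.5197 -0.2325  0.0165] 0.43 [ 0.5209 -0.2325  0.016 ] [ 0.5184 -0.233   0.016 ]
dot [ 0.4904 -0.3228  0.0152] 0.52 [ 0.492  -0.3227  0.016 ] [ 0.4889 -0.3217  0.016 ]
grip [ 0.5502 -0.2923  0.0308] 0.4666
lid c [ 0.5514 -0.2921]
[[257, 230], [220, 230], [220, 193], [257, 193]] [[294, 268], [255, 263], [262, 233], [299, 239]]
padc [0.5825 0.0779] [[0.6292, 0.0314], [0.6285, 0.125], [0.5359, 0.1236], [0.5363, 0.0315]]
rim [0.5277 0.023  0.0636] 0.38 [0.529  0.0232 0.06  ] [0.5269 0.0194 0.06  ]
rim [0.5277 0.1305 0.059 ] 0.39 [0.5287 0.1304 0.06  ] [0.5266 0.1313 0.06  ]
rim [0.6355 0.1316 0.0593] 0.31 [0.6363 0.1316 0.06  ] [0.6345 0.1323 0.06  ]
rim [0.6355 0.0233 0.0692] 0.11 [0.6362 0.0238 0.06  ] [0.6376 0.0142 0.06  ]
```

```bash
cat > go.py <<'E'
import sys
from h import *
# usage: go.py x y z [closing-direction deg]  -> tool-frame row numbers
a=list(map(float,sys.argv[1:])); s=r.read_state(); R=Ro.from_quat(s['eef_rot']); M=R.as_matrix()
d=M.T@(np.array(a[:3])-s['ee_pos'])/.3
yaw=np.degrees(np.arctan2(M[1,1],M[0,1])); rv=np.zeros(3)
if len(a)>3:
    c=np.radians(a[3]); y=np.array([np.cos(c),np.sin(c),0]); z=np.array([0,0,-1.]); T=np.c_[np.cross(y,z),y,z]
    rv=Ro.from_matrix(M.T@T).as_rotvec(degrees=True)/120
print('shift',d.round(4),'turn',rv.round(4),'yaw',yaw.round(2),'t',s['time'],'F',np.round(s['ft_force'],2),'w',round(s['width'],4))
E
python3 go.py .473 .2995 .10 72
```

```text
shift [-1.1124 -0.5844  0.4546] turn [-0.0002 -0.     -0.0256] yaw 68.93 t 0.3 F [-0.39 -0.93 -0.34] w 0.0871
```

```bash
python3 -m pendant '[[-1,-0.8,-0.4,0.2,0,0,-0.0256],[-1,-0.8,-0.4,0.2,0,0,-0.0256],[-1,-0.8,-0.4,0.2,0,0,-0.0256],[-1,-0.8,-0.4,0.2,0,0,-0.0256],[-1,-0.8,-0.4,0.2,0,0,-0.0256],[-1,-0.8,-0.4,0.2,0,0,-0.0256]]' 10; python3 go.py .473 .2995 .06 72
```

```text
time: 1.05
ee_pos: [0.4069, 0.383, 0.1762]
eef_rot: [0.158, 0.987, -0.0, 0.0]
ft_force: [-0.2, 0.2, 0.6]
width: 0.0869
grip_force: 0.0
shift [-0.2961 -0.1951  0.3877] turn [-0.0004  0.0001 -0.0019] yaw 71.77 t 1.05 F [-0.21  0.17  0.63] w 0.0869
```

```bash
python3 -m pendant '[[-1,-0.296,-0.195,0.3,0,0,-0.002],[-1,-0.296,-0.195,0.388,0,0,-0.002],[-1,-0.296,-0.195,0.388,0,0,-0.002],[-1,-0.296,-0.195,0.388,0,0,-0.002],[-1,-0.296,-0.195,0.388,0,0,-0.002]]'; python3 go.py .473 .2995 .0165 72
```

```text
time: 1.68
ee_pos: [0.4714, 0.3044, 0.0614]
eef_rot: [0.153, 0.988, 0.001, 0.0]
ft_force: [-0.7, -0.0, 0.4]
width: 0.0868
grip_force: 0.0
shift [-0.0101 -0.0141  0.1497] turn [0.001  0.0001 0.003 ] yaw 72.37 t 1.675 F [-0.67 -0.01  0.36] w 0.0868
```

```bash
python3 -m pendant '[[-1,0,0,0.05,0,0,0],[-1,0,0,0.05,0,0,0]]'; python3 go.py .473 .2995 .0165 72
```

```text
time: 1.92
ee_pos: [0.4708, 0.3024, 0.0444]
eef_rot: [0.154, 0.988, -0.0, -0.001]
ft_force: [-0.7, -0.4, 0.4]
width: 0.0871
grip_force: 0.0
shift [-0.0099 -0.007   0.0929] turn [-0.0004 -0.0005  0.0027] yaw 72.32 t 1.925 F [-0.67 -0.4   0.36] w 0.0871
```

```bash
python3 -m pendant '[[-1,-0.01,-0.007,0.05,0,0,0],[-1,-0.01,-0.007,0.093,0,0,0],[-1,-0.01,-0.007,0.093,0,0,0],[-1,-0.01,-0.007,0.093,0,0,0]]'; python3 go.py .473 .2995 .0165 72
```

```text
time: 2.42
ee_pos: [0.4741, 0.299, 0.0172]
eef_rot: [0.154, 0.988, -0.0, -0.0]
ft_force: [0.0, -0.3, -0.6]
width: 0.0869
grip_force: 0.0
shift [0.004  0.0006 0.0024] turn [-0.0001 -0.0001  0.002 ] yaw 72.24 t 2.425 F [ 0.01 -0.3  -0.55] w 0.0869
```

```bash
python3 -m pendant '[[1,0,0,0.002,0,0,0],[1,0,0,0.002,0,0,0],[1,0,0,0.002,0,0,0],[1,0,0,0.002,0,0,0],[1,0,0,0.002,0,0,0],[1,0,0,0.002,0,0,0],[1,0,0,0.002,0,0,0]]' 12;  python3 -m pendant '[[1,0,0,-0.15,0,0,0],[1,0,0,-0.3,0,0,0],[1,0,0,-0.3,0,0,0],[1,0,0,-0.3,0,0,0]]';python3 go.py .5814 .0773 .105 72
```

```text
time: 3.3
ee_pos: [0.4741, 0.299, 0.0167]
eef_rot: [0.154, 0.988, 0.0, 0.0]
ft_force: [0.9, 0.0, 0.3]
width: 0.0332
grip_force: 12.0
time: 3.8
ee_pos: [0.4738, 0.2988, 0.1062]
eef_rot: [0.154, 0.988, -0.0, -0.0]
ft_force: [-0.2, -0.5, -0.9]
width: 0.0333
grip_force: 12.0
shift [-0.5668 -0.5939  0.0039] turn [-0.0001 -0.0002  0.002 ] yaw 72.24 t 3.8 F [-0.22 -0.53 -0.94] w 0.0333
```

```bash
python3 -m pendant '[[1,-0.567,-0.594,0,0,0,0],[1,-0.567,-0.594,0,0,0,0],[1,-0.567,-0.594,0,0,0,0],[1,-0.567,-0.594,0,0,0,0],[1,-0.567,-0.594,0,0,0,0],[1,-0.567,-0.594,0,0,0,0],[1,-0.567,-0.594,0,0,0,0]]'; python3 go.py .5814 .0773 .054 72
```

```text
time: 4.68
ee_pos: [0.581, 0.079, 0.1059]
eef_rot: [0.153, 0.988, 0.0, -0.001]
ft_force: [-0.3, 1.0, 0.0]
width: 0.0331
grip_force: 12.0
shift [-0.0033 -0.005   0.1731] turn [-0.     -0.0006  0.0031] yaw 72.37 t 4.675 F [-0.32  1.04  0.02] w 0.0331
```

```bash
python3 -m pendant '[[1,-0.003,-0.005,0.1,0,0,0],[1,-0.003,-0.005,0.173,0,0,0],[1,-0.003,-0.005,0.173,0,0,0],[1,-0.003,-0.005,0.173,0,0,0],[-0.1,-0.003,-0.005,0.173,0,0,0],[-0.1,-0.003,-0.005,0.173,0,0,0],[-0.1,-0.003,-0.005,0.173,0,0,0]]'; python3 -m pendant '[[-0.1,0,0,-0.15,0,0,0],[-0.1,0,0,-0.3,0,0,0],[-0.1,0,0,-0.3,0,0,0],[-1,0,0,-0.3,0,0,0]]';python3 go.py .55 -.1 .15 72.1
```

```text
time: 5.55
ee_pos: [0.5823, 0.0757, 0.0551]
eef_rot: [0.154, 0.988, 0.0, 0.0]
ft_force: [-0.2, 0.0, 1.0]
width: 0.0468
grip_force: 0.0
time: 6.05
ee_pos: [0.5819, 0.0757, 0.1443]
eef_rot: [0.154, 0.988, 0.0, -0.0]
ft_force: [-1.1, -0.5, 0.0]
width: 0.0521
grip_force: 0.0
shift [-0.0775 -0.5902 -0.0189] turn [ 0.     -0.0002  0.0012] yaw 72.24 t 6.05 F [-1.11 -0.49  0.05] w 0.0521
```

```bash
python3 -m pendant '[[-1,-0.08,-0.9,0,0,0,0],[-1,-0.08,-0.9,0,0,0,0],[-1,-0.08,-0.9,0,0,0,0],[-1,-0.08,-0.9,0,0,0,0],[-1,-0.08,-0.9,0,0,0,0],[-1,-0.08,-0.9,0,0,0,0]]'; python3 go.py .5502 -.2922 .11 72.1; python3 - <<'E'
from h import *
t,s=cam('top'),cam('side')
im=lambda c,x0,y0,x1,y1,w,h:cv2.resize(c['pixels'][y0:y1,x0:x1,::-1],(w,h),interpolation=cv2.INTER_CUBIC)
cv2.imwrite('pics/c2.png',np.hstack([im(t,200,180,270,250,390,390),im(s,240,220,315,295,390,390)]))
E
```

```text
time: 6.8
ee_pos: [0.5213, -0.1904, 0.1435]
eef_rot: [0.156, 0.988, -0.0, -0.001]
ft_force: [0.4, 1.1, 0.1]
width: 0.087
grip_force: 0.0
shift [-0.1965 -0.293   0.1115] turn [-0.0004 -0.001  -0.0005] yaw 72.04 t 6.8 F [0.43 1.15 0.06] w 0.087
```

View pics/c2.png

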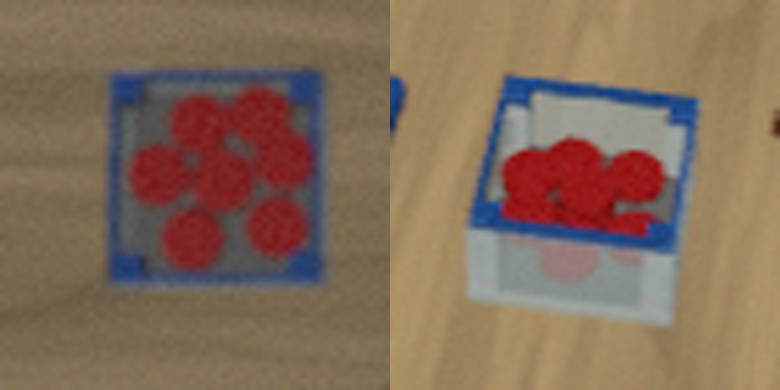

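The checker is inside the tub: the middle red disc near (225,180) in the top crop looks settled below the rim, and no red lies outside. Next is the lid grip.

```bash
python3 -m pendant '[[-1,-0.1965,-0.293,0.05,0,0,-0.0005],[-1,-0.1965,-0.293,0.1115,0,0,-0.0005],[-1,-0.1965,-0.293,0.1115,0,0,-0.0005],[-1,-0.1965,-0.293,0.1115,0,0,-0.0005],[-1,-0.1965,-0.293,0.1115,0,0,-0.0005]]'; python3 go.py .5502 -.2922 .07 72.1
```

```text
time: 7.52
ee_pos: [0.5529, -0.2884, 0.1118]
eef_rot: [0.153, 0.988, 0.0, 0.0]
ft_force: [-0.1, -0.1, -0.4]
width: 0.0869
grip_force: 0.0
shift [ 0.0047 -0.0148  0.1393] turn [0.0005 0.0003 0.0029] yaw 72.45 t 7.525 F [-0.08 -0.12 -0.41] w 0.0869
```

```bash
python3 -m pendant '[[-1,0.0,-0.005,0.14,0,0,0],[-1,0.0,-0.005,0.14,0,0,0],[-1,0.0,-0.005,0.14,0,0,0],[-1,0.0,-0.005,0.14,0,0,0]]'; python3 go.py .5502 -.2922 .034 72.1
```

```text
time: 8.02
ee_pos: [0.5524, -0.292, 0.071]
eef_rot: [0.154, 0.988, -0.0, 0.001]
ft_force: [0.8, 0.1, 0.4]
width: 0.087
grip_force: 0.0
shift [ 0.0072 -0.0028  0.1234] turn [0.0001 0.0011 0.0018] yaw 72.32 t 8.025 F [0.8  0.09 0.38] w 0.087
```

```bash
python3 -m pendant '[[-1,0.006,-0.002,0.05,0,0,0.001],[-1,0.006,-0.002,0.12,0,0,0.001],[-1,0.006,-0.002,0.12,0,0,0.001],[-1,0.006,-0.002,0.12,0,0,0.001]]'; python3 go.py .5502 -.2922 .034 72.1
```

```text
time: 8.52
ee_pos: [0.549, -0.2917, 0.032]
eef_rot: [0.155, 0.988, 0.0, -0.001]
ft_force: [0.1, -1.0, 0.2]
width: 0.0868
grip_force: 0.0
shift [-0.0043 -0.0004 -0.0068] turn [ 0.0001 -0.0008  0.0006] yaw 72.17 t 8.525 F [ 0.07 -1.04  0.23] w 0.0868
```

```bash
python3 -m pendant '[[1,0,0,-0.004,0,0,0],[1,0,0,-0.004,0,0,0],[1,0,0,-0.004,0,0,0],[1,0,0,-0.004,0,0,0],[1,0,0,-0.004,0,0,0],[1,0,0,-0.004,0,0,0],[1,0,0,-0.004,0,0,0],[1,0,0,-0.004,0,0,0]]' 45; python3 go.py .5502 -.2922 .15 72.1;  python3 -m pendant '[[1,0,0,-0.1,0,0,0],[1,0,0,-0.25,0,0,0],[1,0,0,-0.4,0,0,0],[1,0,0,-0.4,0,0,0],[1,0,0,-0.4,0,0,0]]'; python3 go.py .5814 .0773 .15 90.4
```

```text
time: 9.52
ee_pos: [0.5496, -0.2919, 0.0345]
eef_rot: [0.155, 0.988, 0.0, 0.0]
ft_force: [-0.1, 0.4, -0.1]
width: 0.015
grip_force: 0.9
shift [-0.0021 -0.0004 -0.3851] turn [0.0001 0.     0.0007] yaw 72.18 t 9.525 F [-0.15  0.45 -0.12] w 0.015
time: 10.15
ee_pos: [0.5492, -0.2916, 0.1536]
eef_rot: [0.155, 0.988, 0.0, -0.001]
ft_force: [0.5, 1.0, -1.2]
width: 0.0137
grip_force: 45.0
shift [0.274  1.2035 0.0127] turn [ 0.0003 -0.0005 -0.1518] yaw 72.18 t 10.15 F [ 0.5   1.   -1.21] w 0.0137
```

```bash
python3 -m pendant '[[1,0.1,0.3,0,0,0,-0.04],[1,0.2,0.6,0,0,0,-0.08],[1,0.25,0.9,0,0,0,-0.15],[1,0.25,0.9,0,0,0,-0.15],[1,0.25,0.9,0,0,0,-0.15],[1,0.25,0.9,0,0,0,-0.15],[1,0.25,0.9,0,0,0,-0.15],[1,0.25,0.9,0,0,0,-0.15]]'; python3 go.py .5814 .0773 .15 90.4
```

```text
time: 11.15
ee_pos: [0.5605, -0.0135, 0.1539]
eef_rot: [-0.0, 1.0, -0.0, -0.0]
ft_force: [-0.1, -0.7, -1.3]
width: 0.0136
grip_force: 45.0
shift [-0.07    0.3028  0.0129] turn [-0.0002 -0.0004 -0.003 ] yaw 90.05 t 11.15 F [-0.12 -0.65 -1.34] w 0.0136
```

```bash
python3 -m pendant '[[1,-0.035,0.15,0,0,0,-0.003],[1,-0.07,0.303,0,0,0,-0.003],[1,-0.07,0.303,0,0,0,-0.003],[1,-0.07,0.303,0,0,0,-0.003],[1,-0.07,0.303,0,0,0,-0.003],[1,-0.07,0.303,0,0,0,-0.003],[1,-0.07,0.303,0,0,0,-0.003]]'; python3 go.py .5814 .0773 .10 90.4
python3 - <<'E'
from h import *
t,s=cam('top'),cam('side')
im=lambda c,x0,y0,x1,y1,w,h:cv2.resize(c['pixels'][y0:y1,x0:x1,::-1],(w,h),interpolation=cv2.INTER_CUBIC)
cv2.imwrite('pics/c3.png',np.hstack([im(t,200,170,280,250,390,390),im(s,230,190,330,290,390,390)]))
for c,b in((t,(205,170,275,245)),(s,(235,190,330,285))):
  print([(np.round(p,1).tolist(),n) for p,n in blobs(c,'blue',b)])
E
```

```text
time: 12.02
ee_pos: [0.5816, 0.0785, 0.1546]
eef_rot: [-0.004, 1.0, 0.0, 0.0]
ft_force: [0.9, 1.0, -0.5]
width: 0.0133
grip_force: 45.0
shift [ 0.0006 -0.004   0.182 ] turn [0.     0.0001 0.0008] yaw 90.49 t 12.025 F [ 0.92  0.95 -0.46] w 0.0133
[([222.0, 170.0], 7), ([254.2, 170.4], 50), ([252.3, 192.1], 9), ([252.5, 226.0], 8)]
[([297.0, 222.1], 11), ([237.5, 244.4], 78), ([257.2, 242.1], 12), ([320.0, 241.3], 14), ([292.6, 246.6], 13), ([274.6, 263.1], 124)]
```

View pics/c3.png

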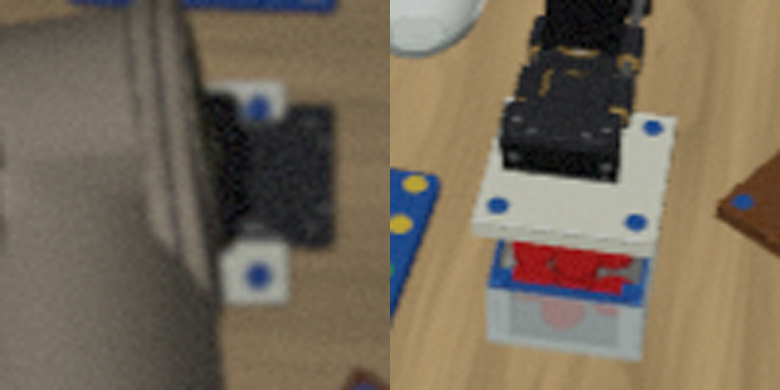

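The lid is held level above the tub. In the side crop its dots sit near (652,128), (498,205) and (637,222), roughly square to the rim. I compute the lid centre from these before lowering.

```bash
cat > lidc.py <<'E'
from h import *
t,s=cam('top'),cam('side')
print(tri(t,(252.5,226.0),s,(297.0,222.1)))
for z in (.136,):
  a,b,c=[plane(s,p,z) for p in((257.2,242.1),(292.6,246.6),(297.0,222.1))]
  print('side',z,a.round(4),b.round(4),c.round(4),'centre',((a+c)/2).round(4),'yaw',np.degrees(np.arctan2(*(a-b)[[1,0]])).round(2))
  d,e=plane(t,(252.3,192.1),z),plane(t,(252.5,226.0),z); print('top',d.round(4),e.round(4),(d+e)/2+[0,.047,0],np.degrees(np.arctan2(*(d-e)[[1,0]])))
print(r.read_state()['ee_pos'])
E
python3 lidc.py
```

```text
(array([0.53597815, 0.03077188, 0.13696239]), np.float64(0.3686635233244784))
side 0.136 [0.6286 0.1247 0.136 ] [0.5344 0.1243 0.136 ] [0.5351 0.0298 0.136 ] centre [0.5818 0.0772 0.136 ] yaw 0.2
top [0.6301 0.032  0.136 ] [0.537  0.0309 0.136 ] [0.58354947 0.07845202 0.136     ] 0.700796673542425
[0.58153699 0.07902193 0.15449924]
```

Lid and tub centres agree within about 1 mm and 0.5° in both views, so I lower straight down.

```bash
python3 -m pendant '[[1,0.001,-0.001,0.06,0,0,0],[1,0.001,-0.001,0.12,0,0,0],[1,0.001,-0.001,0.17,0,0,0],[1,0.001,-0.001,0.2,0,0,0],[1,0.001,-0.001,0.2,0,0,0],[1,0.001,-0.001,0.2,0,0,0]]'; python3 go.py .5814 .0773 .0885 90.4
```

```text
time: 12.98
ee_pos: [0.5817, 0.0788, 0.095]
eef_rot: [-0.005, 1.0, 0.0, 0.0]
ft_force: [-0.6, 0.2, -0.4]
width: 0.0136
grip_force: 45.0
shift [ 0.0009 -0.005   0.0216] turn [0.0001 0.0004 0.0012] yaw 90.54 t 12.975 F [-0.6   0.22 -0.43] w 0.0136
```

```bash
python3 -m pendant '[[1,0,0,0.01,0,0,0],[1,0,0,0.018,0,0,0],[1,0,0,0.018,0,0,0],[1,0,0,0.018,0,0,0]]'; python3 go.py .5814 .0773 .0885 90.4
```

```text
time: 13.48
ee_pos: [0.5813, 0.0788, 0.0891]
eef_rot: [-0.005, 1.0, 0.0, 0.0]
ft_force: [0.3, 0.7, -0.9]
width: 0.0136
grip_force: 45.0
shift [-0.0004 -0.0048  0.0022] turn [0.     0.     0.0012] yaw 90.54 t 13.475 F [ 0.26  0.7  -0.86] w 0.0136
```

```bash
python3 -m pendant '[[1,0,0,0.005,0,0,0],[1,0,0,0.005,0,0,0],[1,0,0,0.005,0,0,0]]'; python3 go.py .5814 .0773 .0885 90.4
```

```text
time: 13.85
ee_pos: [0.5815, 0.0787, 0.0887]
eef_rot: [-0.005, 1.0, 0.0, 0.0]
ft_force: [-4.5, -1.3, 8.9]
width: 0.0136
grip_force: 45.0
shift [ 0.0003 -0.0048  0.0006] turn [0.0002 0.0003 0.0011] yaw 90.53 t 13.85 F [-4.53 -1.33  8.92] w 0.0136
```

```bash
python3 -m pendant '[[-0.2,0,0,-0.002,0,0,0],[-0.2,0,0,-0.002,0,0,0],[-0.2,0,0,-0.002,0,0,0],[-0.2,0,0,-0.1,0,0,0],[-0.2,0,0,-0.25,0,0,0],[-0.2,0,0,-0.25,0,0,0],[-0.2,0,0,-0.25,0,0,0]]'; python3 -m pendant '[[1,-0.1,-0.6,-0.1,0,0,0],[1,-0.1,-0.8,-0.1,0,0,0],[1,-0.1,-0.8,-0.1,0,0,0],[1,-0.1,-0.8,-0.1,0,0,0],[1,-0.1,-0.8,-0.1,0,0,0]]'
cat > lid2.py <<'E'
from h import *
t,s=cam('top'),cam('side')
D={}
for n,c,b in(('top',t,(212,184,266,238)),('side',s,(246,222,312,270))):
  q=[(p,a) for p,a in blobs(c,'blue',b,3)]; D[n]=q; print(n,[(np.round(p,1).tolist(),a) for p,a in q])
c0=np.array([.5814,.0775])
for sx in(1,-1):
  for sy in(1,-1):
    g=[*(c0+.047*np.array([sx,sy])),.069]; out=[]
    for n,c in(('top',t),('side',s)):
      z=[p for p,a in D[n] if np.linalg.norm(p-proj(c,g)[0])<6]; out.append(z[0] if z else None)
    pt=[plane(c,p,.07).round(4)[:2] if p is not None else None for c,p in zip((t,s),out)]
    print(sx,sy,pt,(lambda x:x[0].round(4))(tri(t,out[0],s,out[1])) if out[0] is not None and out[1] is not None else '')
E
python3 lid2.py
```

```text
time: 14.72
ee_pos: [0.581, 0.0787, 0.162]
eef_rot: [-0.005, 1.0, 0.0, -0.0]
ft_force: [0.6, 0.1, -0.5]
width: 0.0519
grip_force: 0.0
time: 15.35
ee_pos: [0.6121, -0.1673, 0.1915]
eef_rot: [-0.001, 1.0, -0.001, -0.001]
ft_force: [-0.9, 0.2, -0.1]
width: 0.0102
grip_force: 0.0
top [([254.0, 194.5], 8), ([221.3, 195.0], 7), ([237.0, 210.5], 42), ([221.3, 227.3], 10), ([254.1, 227.1], 8)]
side [([263.8, 235.0], 10), ([295.8, 239.0], 10), ([277.1, 245.2], 139), ([257.5, 259.0], 12), ([291.5, 263.2], 13)]
1 1 [array([0.6293, 0.1264]), array([0.6288, 0.1254])] [0.6289 0.1263 0.071 ]
1 -1 [array([0.6307, 0.0318]), array([0.629 , 0.0312])] [0.6298 0.0317 0.0706]
-1 1 [array([0.5361, 0.1253]), array([0.5347, 0.1239])] [0.5353 0.1251 0.0713]
-1 -1 [array([0.5368, 0.0309]), array([0.5353, 0.0309])] [0.536  0.0309 0.07  ]
```

The lid is seated unpressed: all four dots triangulate to z≈0.070–0.071, centre (0.5825, 0.0785), within about 1 mm of the tub. Next I press the corners, starting with (+x,−y).

```bash
python3 go.py .630 .0315 .11 90.4
```

```text
shift [-0.0628  0.642   0.2702] turn [ 0.0002 -0.0011  0.0006] yaw 90.47 t 15.45 F [0.05 0.12 0.41] w 0.0038
```

```bash
python3 -m pendant '[[1,-0.06,0.3,0.05,0,0,0],[1,-0.06,0.642,0.1,0,0,0],[1,-0.06,0.642,0.2,0,0,0],[1,-0.06,0.642,0.27,0,0,0],[1,-0.06,0.642,0.27,0,0,0],[1,-0.06,0.642,0.27,0,0,0],[1,-0.06,0.642,0.27,0,0,0],[1,-0.06,0.642,0.27,0,0,0]]'; python3 go.py .630 .0315 .084 90.4
```

```text
time: 16.45
ee_pos: [0.6302, 0.0308, 0.1126]
eef_rot: [-0.004, 1.0, 0.0, 0.001]
ft_force: [0.5, -0.6, 0.3]
width: 0.0002
grip_force: 0.0
shift [0.0008 0.0022 0.0953] turn [0.0001 0.0007 0.0005] yaw 90.46 t 16.45 F [ 0.52 -0.63  0.32] w 0.0002
```

```bash
python3 -m pendant '[[1,0,0.002,0.05,0,0,0],[1,0,0.002,0.09,0,0,0],[1,0,0.002,0.1,0,0,0],[1,0,0.002,0.105,0,0,0],[1,0,0.002,0.11,0,0,0],[1,0,0.002,0.113,0,0,0],[1,0,0.002,0.116,0,0,0],[1,0,0.002,0.116,0,0,0]]'; python3 go.py .630 .0315 .077 90.4
```

```text
time: 17.45
ee_pos: [0.63, 0.0321, 0.0793]
eef_rot: [-0.004, 1.0, 0.0, 0.0]
ft_force: [-12.4, -1.7, 30.1]
width: 0.0012
grip_force: 14.7
shift [-0.0001 -0.002   0.0076] turn [0.0003 0.0003 0.0009] yaw 90.51 t 17.45 F [-12.38  -1.67  30.15] w 0.0012
```

```bash
python3 -m pendant '[[1,0,0,0.003,0,0,0],[1,0,0,0.003,0,0,0]]'; python3 lid2.py
```

```text
time: 17.7
ee_pos: [0.63, 0.0321, 0.0791]
eef_rot: [-0.004, 1.0, 0.001, 0.0]
ft_force: [-14.4, -1.5, 37.6]
width: 0.0004
grip_force: 17.9
top []
side [([295.5, 238.8], 10), ([277.0, 244.8], 141), ([257.5, 258.6], 11), ([291.3, 261.2], 12)]
1 1 [None, array([0.6289, 0.1241])] 
1 -1 [None, None] 
-1 1 [None, array([0.5362, 0.1172])] 
-1 -1 [None, array([0.5362, 0.0302])]
```

The pad is on its stop: force rises with no further travel, and the opposite corner (−x,+y) moved up from row 263.2 to 261.2 in the side view. Next corner is (+x,+y).

```bash
python3 -m pendant '[[1,0,0,-0.06,0,0,0],[1,0,0.15,-0.1,0,0,0],[1,0.003,0.313,-0.1,0,0,0],[1,0.003,0.313,-0.1,0,0,0],[1,0.003,0.313,-0.1,0,0,0],[1,0.003,0.313,-0.1,0,0,0]]'; python3 go.py .629 .126 .084 90.4
```

```text
time: 18.55
ee_pos: [0.628, 0.1246, 0.1055]
eef_rot: [-0.004, 1.0, -0.0, -0.0]
ft_force: [0.0, -0.5, 0.7]
width: 0.0002
grip_force: 0.0
shift [-0.0035  0.0047  0.0718] turn [-0.0004 -0.0002  0.0002] yaw 90.43 t 18.55 F [ 0.04 -0.49  0.65] w 0.0002
```

```bash
python3 -m pendant '[[1,-0.003,0.004,0.04,0,0,0],[1,-0.003,0.004,0.07,0,0,0],[1,-0.003,0.004,0.078,0,0,0],[1,-0.003,0.004,0.085,0,0,0],[1,-0.003,0.004,0.09,0,0,0],[1,-0.003,0.004,0.093,0,0,0],[1,-0.003,0.004,0.096,0,0,0],[1,-0.003,0.004,0.096,0,0,0]]'; python3 go.py .629 .126 .077 90.4
```

```text
time: 19.55
ee_pos: [0.6291, 0.127, 0.0791]
eef_rot: [-0.004, 1.0, 0.0, 0.0]
ft_force: [-9.0, -1.9, 21.9]
width: 0.0007
grip_force: 11.1
shift [ 0.0002 -0.0035  0.0068] turn [0.0002 0.0002 0.0008] yaw 90.5 t 19.55 F [-9.   -1.87 21.87] w 0.0007
```

```bash
python3 -m pendant '[[1,0,0,0.004,0,0,0],[1,0,0,0.004,0,0,0]]';python3 -m pendant '[[1,0,0,-0.06,0,0,0],[1,0.15,0,-0.1,0,0,0],[1,0.313,-0.004,-0.1,0,0,0],[1,0.313,-0.004,-0.1,0,0,0],[1,0.313,-0.004,-0.1,0,0,0],[1,0.313,-0.004,-0.1,0,0,0]]'; python3 go.py .535 .125 .084 90.4; python3 lid2.py
```

```text
time: 19.8
ee_pos: [0.6291, 0.1271, 0.0789]
eef_rot: [-0.004, 1.0, 0.0, 0.0]
ft_force: [-12.7, -2.1, 32.3]
width: 0.0006
grip_force: 15.4
time: 20.55
ee_pos: [0.5359, 0.1253, 0.1059]
eef_rot: [-0.004, 1.0, -0.0, 0.0]
ft_force: [0.9, -0.0, 1.1]
width: 0.0005
grip_force: 0.0
shift [ 0.0031 -0.0011  0.0731] turn [-0.      0.0003  0.001 ] yaw 90.51 t 20.55 F [ 0.92 -0.04  1.07] w 0.0005
top [([221.9, 194.9], 8), ([254.1, 194.9], 8), ([237.1, 208.1], 32), ([253.4, 226.9], 10)]
side [([263.6, 236.1], 11), ([272.6, 244.7], 55), ([257.6, 260.1], 11)]
1 1 [array([0.6297, 0.1247]), array([0.6276, 0.1292])] [0.6293 0.1253 0.0654]
1 -1 [array([0.6297, 0.0314]), array([0.6286, 0.0356])] [0.6297 0.0317 0.0659]
-1 1 [None, None] 
-1 -1 [array([0.5374, 0.033 ]), None]
```

The +x corners are both down: they triangulate to about 0.065, against 0.071 before pressing. Third corner is (−x,+y).

```bash
python3 -m pendant '[[1,0.003,0,0.04,0,0,0],[1,0.003,0,0.07,0,0,0],[1,0.003,0,0.078,0,0,0],[1,0.003,0,0.085,0,0,0],[1,0.003,0,0.09,0,0,0],[1,0.003,0,0.094,0,0,0],[1,0.003,0,0.098,0,0,0],[1,0.003,0,0.098,0,0,0]]'; python3 go.py .535 .125 .077 90.4
```

```text
time: 21.65
ee_pos: [0.5338, 0.1255, 0.0787]
eef_rot: [-0.005, 1.0, 0.0, -0.0]
ft_force: [-16.6, -2.7, 35.9]
width: 0.0007
grip_force: 17.6
shift [-0.004  -0.0018  0.0058] turn [ 0.0005 -0.0004  0.001 ] yaw 90.52 t 21.65 F [-16.64  -2.74  35.86] w 0.0007
```

Fourth corner is (−x,−y).

```bash
python3 -m pendant '[[1,0,0,-0.06,0,0,0],[1,0,-0.15,-0.1,0,0,0],[1,-0.003,-0.313,-0.1,0,0,0],[1,-0.003,-0.313,-0.1,0,0,0],[1,-0.003,-0.313,-0.1,0,0,0],[1,-0.003,-0.313,-0.1,0,0,0]]'; python3 go.py .536 .0315 .0767 90.4
```

```text
time: 22.4
ee_pos: [0.5357, 0.0329, 0.1062]
eef_rot: [-0.006, 1.0, 0.0, -0.0]
ft_force: [0.0, -0.3, -0.6]
width: 0.0009
grip_force: 0.0
shift [-0.001  -0.0046  0.0983] turn [ 0.0002 -0.0002  0.0021] yaw 90.65 t 22.4 F [ 0.03 -0.27 -0.58] w 0.0009
```

```bash
python3 -m pendant '[[1,0,-0.004,0.04,0,0,0],[1,0,-0.004,0.07,0,0,0],[1,0,-0.004,0.078,0,0,0],[1,0,-0.004,0.085,0,0,0],[1,0,-0.004,0.09,0,0,0],[1,0,-0.004,0.094,0,0,0],[1,0,-0.004,0.098,0,0,0],[1,0,-0.004,0.098,0,0,0]]'; python3 -m pendant '[[1,0,0,-0.1,0,0,0],[1,0,0,-0.25,0,0,0],[1,0,-0.4,-0.3,0,0,0],[1,0,-0.8,-0.3,0,0,0],[1,0,-0.8,-0.3,0,0,0],[1,0,-0.8,-0.3,0,0,0],[1,0,-0.8,-0.3,0,0,0]]'; python3 lid2.py
```

```text
time: 23.4
ee_pos: [0.5354, 0.0305, 0.0783]
eef_rot: [-0.005, 1.0, 0.0, -0.001]
ft_force: [-10.9, -1.0, 25.5]
width: 0.0003
grip_force: 12.7
time: 24.28
ee_pos: [0.5367, -0.2148, 0.1666]
eef_rot: [-0.001, 1.0, -0.001, -0.0]
ft_force: [-0.5, 0.7, -0.1]
width: 0.0006
grip_force: 0.0
top [([221.9, 194.9], 8), ([254.1, 194.9], 8), ([237.0, 210.6], 43), ([221.7, 227.0], 7), ([254.1, 227.1], 8)]
side [([263.5, 236.2], 10), ([295.5, 240.4], 11), ([277.1, 246.6], 138), ([257.6, 260.2], 12), ([291.4, 264.6], 13)]
1 1 [array([0.6297, 0.1247]), array([0.6276, 0.1298])] [0.6294 0.1253 0.0648]
1 -1 [array([0.6297, 0.0314]), array([0.6289, 0.0362])] [0.63   0.0317 0.0655]
-1 1 [array([0.537 , 0.1241]), array([0.5344, 0.1292])] [0.536  0.1248 0.0649]
-1 -1 [array([0.5368, 0.0309]), array([0.5353, 0.0364])] [0.5364 0.0312 0.0647]
```

All four dots are now at z≈0.065 and coplanar. I make one firmer check press on the two corners that showed the least travel, (−x,−y) and (+x,−y).

```bash
python3 go.py .536 .0315 .106 90.4
```

```text
shift [-0.0009  0.8038  0.2012] turn [ 0.0002 -0.0005  0.0008] yaw 90.49 t 24.375 F [0.61 0.81 0.42] w 0.0005
```

```bash
python3 -m pendant '[[1,0,0.4,0,0,0,0],[1,0,0.8,0,0,0,0],[1,0,0.8,0.1,0,0,0],[1,0,0.8,0.2,0,0,0],[1,0,0.8,0.2,0,0,0],[1,0,0.8,0.2,0,0,0],[1,0,0.8,0.2,0,0,0]]'; python3 go.py .536 .0315 .0765 90.4
```

```text
time: 25.25
ee_pos: [0.5364, 0.0292, 0.1079]
eef_rot: [-0.004, 1.0, -0.0, 0.001]
ft_force: [-0.2, -0.7, -0.0]
width: 0.0006
grip_force: 0.0
shift [0.0013 0.0076 0.1047] turn [-0.      0.0006  0.0005] yaw 90.46 t 25.25 F [-0.25 -0.66 -0.01] w 0.0006
```

```bash
python3 -m pendant '[[1,0,0.005,0.05,0,0,0],[1,0,0.005,0.085,0,0,0],[1,0,0.005,0.095,0,0,0],[1,0,0.005,0.1,0,0,0],[1,0,0.005,0.104,0,0,0],[1,0,0.005,0.106,0,0,0]]'; python3 -m pendant '[[1,0,0,-0.06,0,0,0],[1,-0.15,0,-0.1,0,0,0],[1,-0.313,0.002,-0.1,0,0,0],[1,-0.313,0.002,-0.1,0,0,0],[1,-0.313,0.002,-0.1,0,0,0],[1,-0.313,0.002,-0.1,0,0,0]]'; python3 go.py .63 .0315 .0765 90.4
```

```text
time: 26.0
ee_pos: [0.5352, 0.0313, 0.0782]
eef_rot: [-0.004, 1.0, 0.001, -0.001]
ft_force: [-23.8, -2.7, 48.3]
width: 0.0003
grip_force: 24.2
time: 26.75
ee_pos: [0.6289, 0.0332, 0.1053]
eef_rot: [-0.005, 1.0, 0.0, -0.0]
ft_force: [0.3, 0.4, 0.5]
width: 0.0007
grip_force: 0.0
shift [-0.0037 -0.0056  0.0961] turn [ 0.0001 -0.0002  0.0011] yaw 90.53 t 26.75 F [0.32 0.43 0.52] w 0.0007
```

```bash
python3 -m pendant '[[1,-0.002,-0.003,0.05,0,0,0],[1,-0.002,-0.003,0.08,0,0,0],[1,-0.002,-0.003,0.09,0,0,0],[1,-0.002,-0.003,0.094,0,0,0],[1,-0.002,-0.003,0.096,0,0,0],[1,-0.002,-0.003,0.096,0,0,0]]';python3 -m pendant '[[1,0,0,-0.1,0,0,0],[1,0,0,-0.25,0,0,0],[1,0,-0.4,-0.3,0,0,0],[1,0,-0.8,-0.3,0,0,0],[1,0,-0.8,-0.3,0,0,0],[1,0,-0.8,-0.3,0,0,0],[1,0,-0.8,-0.3,0,0,0]]'; python3 lid2.py
```

```text
time: 27.5
ee_pos: [0.6294, 0.0323, 0.0784]
eef_rot: [-0.005, 1.0, 0.0, -0.001]
ft_force: [-13.7, -0.5, 25.4]
width: 0.0006
grip_force: 12.5
time: 28.38
ee_pos: [0.6308, -0.2139, 0.1662]
eef_rot: [-0.001, 1.0, -0.001, -0.0]
ft_force: [0.4, 0.4, 0.5]
width: 0.0003
grip_force: 0.0
top [([221.9, 194.9], 8), ([254.0, 194.7], 7), ([237.0, 210.5], 42), ([221.7, 227.0], 7), ([254.1, 227.1], 8)]
side [([263.5, 236.4], 11), ([295.5, 240.4], 11), ([277.1, 246.6], 138), ([257.6, 260.2], 12), ([291.4, 264.6], 13)]
1 1 [array([0.6297, 0.1247]), array([0.6276, 0.1298])] [0.6294 0.1253 0.0648]
1 -1 [array([0.6301, 0.0318]), array([0.6287, 0.0368])] [0.6301 0.0321 0.0652]
-1 1 [array([0.537 , 0.1241]), array([0.5344, 0.1292])] [0.536  0.1248 0.0649]
-1 -1 [array([0.5368, 0.0309]), array([0.5353, 0.0364])] [0.5364 0.0312 0.0647]
```

The second presses met a hard stop with no further travel, and the lid is flat and centred at (0.583, 0.078). I hand in the job.

```bash
python3 -c "
from bench import r
print(r.close_job())"
```

```text
the job is handed in; nothing more can be done
None
```

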